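Feed an imaging-plate cassette through the slot of the plate reader

TASK

Take the larger of the two flat grey cassettes out of the desk stand and push it upright, foot first, through the slot in the top of the white plate reader, all the way down until it is home against its stop and only a narrow lip still shows. The tight inner throat is hidden below the wider mouth and seldom centred under it, so find it by feel, and never press the cassette against the reader or its throat with more than 25 N. Leave the smaller cassette in the stand, and the small bottle and the white pot where they are.

Things in the scene. Friction and masses are not known exactly. Their poses are not given: they have to be found in the camera images.
- cassette_mid (a point): Centre of the larger cassette: a flat rigid grey plate with white panels, 8 mm thick (its x axis) x 56 mm wide (its y axis) x 110 mm high (its z axis), 60 to 125 g, loose. It starts upright in one of the stand's two pockets (either one), its foot 6 mm above the worktop, the top 84 mm standing free. The two ways round (half a turn about z) are alike.
- cassette_foot (a point): Centre of the larger cassette's lower end, 55 mm below its centre; same axes.
- small_cassette_mid (a point): Centre of the smaller cassette in the other pocket, 8 x 40 x 80 mm, same build; leave it there.
- stand: Aluminium desk stand, fixed, 50 mm (x) x 160 mm (y) x 32 mm high; origin at the centre of its underside. Two pockets, each 10 mm (x) x about 60 mm (y), 26 mm deep, centred at y = +38 and -38 mm in its frame.
- reader: White plate reader, a fixed box 100 mm (x) x 120 mm (y) x 125 mm high, origin under its centre. Under the mouth in its cover is a hidden throat: flat top 20 mm below the cover, slot 10 (x) x 62 mm (y), parallel, 30 mm deep. The slot's centre lies from -8 to +8 mm along the reader's x from the mouth's: found by feel. If pressed on, its top gives downward by 1 mm per 3 N, up to 8 mm.
- reader_mouth (a point): Centre of the mouth in the reader's cover, 125 mm above the worktop, reader's axes. The mouth is 28 mm (x) x 62 mm (y): the cassette's thickness goes along x, its width along y. 67 mm below the cover its foot meets the carriage; home it is 107 mm below and the top stands 3 mm proud. With the cassette between them fingers do not fit into the mouth: push the last part on the cassette's top edge.
- carriage (a joint): Sliding carriage inside the reader on which the cassette's foot rests below the throat. 0 = up, grows as it is pushed down, 0.040 m = at its stop. It resists with about 5 N of friction (about 6 N at 40 mm/s) and stays where it is left. The pad on it that carries the foot gives by 1 mm per 3 N, up to 6 mm, and springs back.
- bottle: Small white dropper bottle with a blue cap, 26 mm wide, 68 mm tall, origin at the centre of its foot, loose, behind the stand and the reader; leave it.
- pot: White cotton-tip pot, 49 mm wide, 82 mm tall, origin at the centre of its foot, loose, to the left of the reader; leave it.

How it is judged:
By the outcome, as a careful person would: the job done as asked, in the order asked, and still so for the second after the job is handed in, with the robot touching nothing.
It also fails if it takes over 64 s, if anything falls off the work surface, if the arm or the gripper's body presses on something with over 40 N, if the wrist force passes 120 N, or if a joint passes its speed limit or range.

ROBOT

A 7-joint arm with a two-finger parallel gripper is mounted at the origin on a cart in front of the work surface, level with it; the furniture and walls round the work are solid. World frame = base frame: x ahead of the robot, y to its left, z up, the work surface at z = 0. Lengths are in m, angles in rad, forces in N, time in s.
With the tool pointing down it reaches from about 0.425 to 0.875 m from the base axis. Payload 4.7 kg.
Tool frame: the origin (TCP) lies between the finger pads; the fingertips stand 14 mm ahead of it and the grasp point (between the pads) lies 5 mm behind it; z points along the fingers, y is the line along which they close (so a half turn about z gives the same grasp; the last joint's range is limited). The gripper opens to 87 mm and grips with 3 to 60 N. Pads are 19 mm wide; open, the fingers measure 117 mm over their backs; the gripper's body (75 mm by 190 mm) begins 51 mm behind the grasp point.
Start: joints at [1.2, 0.321, -0.07, 1.45, 0.023, 1.371, -0.057], TCP at [0.244, -0.602, 0.237] pointing down, gripper open.
Joint ranges: [-2.86, 2.86], [-0.3, 2.09], [-1.38, 1.24], [0.06, 2.45], [-1.56, 4.7], [0.09, 2.05], [-2.69, 2.69]. Speed limits (rad/s): [2.57, 2.57, 3.14, 3.14, 3.14, 3.14, 3.14].

INTERFACE

Orientations are given as a rotation vector (axis times angle).
In Python, from bench import get_state, get_image, camera_params, close_job gives the robot as it stands. The module is installed in compiled form; this text tells all that it offers.
- The arm moves only by the tool arm_command, never from a script. Its argument "motion" is a list of rows, each a list of 5 numbers: the finger opening in mm, from 0 to 87, then the shift along the tool's x, y, z in mm, then the turn about the tool's z in degrees. In form: [[gripper, x, y, z, spin], ...]. A call has 1 to 5 rows; each row is the pose to reach, as a shift and turn from the pose commanded when the call began, along the tool's axes at that moment; what a row does not reach only later rows make up. A row lasts 1/12 s, in which the tool goes at most 41.7 mm and 7.16 degrees, less where a joint would pass 70% of its speed; a pose out of reach is approached as far as the arm can. A call with a gripper value outside its range is refused whole. The fingers move at their own pace and stop on an object; "newtons" is the grip in N (left out, the last holds). Time passes only in rows, so rows that repeat a pose let the fingers close. It gives the time, the measured TCP pose, the force, the opening and the grip force at its end, in the units of the state.
- get_state(): the state, without advancing time (a new reading comes with each control period).
- get_image(name): name is "side" or "top" or "wrist"; returns (picture, depth): 400x640x3 uint8, red, green, blue; 400x640 float32, m along the optical axis (not along the pixel's ray), 0 where there is no reading.
- camera_params(name): a dict with "intrinsics" (3x3 intrinsics, pixels), "extrinsics" (4x4, takes a point from camera to world coordinates). Camera axes: x right, y down, z forward; pixel columns grow to the right and rows downward; lengths in m; the calibration is good to about 2 mm. The wrist camera is an equidistant fisheye: a pixel r from the principal point sees the ray r / f radians off the axis. A picture is of the moment at which its call begins: read the wrist's pose just before it. camera_params takes no time and is no camera call; for the wrist camera it gives the pose at the moment of the call.
- close_job(): hands the job in; it is judged then, once.
The state is a dict: "time": time; "joint_positions": joint angles; "qd": joint speeds; "joint_torque": joint torques, N m; "position": TCP position; "tool_rot": TCP orientation; "ft_force": force on the tool from outside, world axes, zero at the start; "torque": the same for the moment, N m; "grip_width": opening from 0.0 (shut) to 1.0 (fully open); "grip_force": force on a finger pad.
Only numpy, scipy, OpenCV 4.12 (cv2) and the standard library are available. Lean on these libraries where they do the work, as an engineer would, in place of code of your own. Each camera call takes 0.05 s, during which the arm holds its last target. There are 200 camera calls.

## Working session

There is one attempt and no reset: what is moved stays moved. The work goes in short steps, Python scripts to look and compute and a tool call to move; the robot and the scene stay as the last step left them, time stands still between calls to the robot, and variables do not carry over. Pictures are saved under pics/ and viewed, at most 10 in all, crops included, and the job is handed in when it is done.

Besides the shell and the picture viewer there is one more tool, called as a command line: name --pt "numbers of a row" for each row, then --argument value for the rest. arm_command: Moves the arm, as the interface text tells. Its arguments: {"type":"object","properties":{"motion":{"type":"array"},"newtons":{"type":"number"}},"required":["motion"]}

```bash
mkdir -p pics; cat > h.py <<'E'
import numpy as np,cv2
from bench import *
def shot(n,tag):
    im,d=get_image(n); P=camera_params(n)
    cv2.imwrite(f'pics/{tag}.png',im[:,:,::-1]); np.savez(f'{tag}.npz',im=im,d=d,K=P['intrinsics'],T=P['extrinsics'])
def load(t):
    z=np.load(f'{t}.npz'); return z['im'],z['d'],z['K'],z['T']
def cloud(t):
    im,d,K,T=load(t); v,u=np.mgrid[:d.shape[0],:d.shape[1]]
    p=np.stack([(u-K[0,2])/K[0,0]*d,(v-K[1,2])/K[1,1]*d,d],-1)
    w=p@T[:3,:3].T+T[:3,3]; w[d==0]=np.nan
    return w
def ray(t,u,v,z):
    im,d,K,T=load(t); r=T[:3,:3]@np.array([(u-K[0,2])/K[0,0],(v-K[1,2])/K[1,1],1]); o=T[:3,3]
    return o+r*(z-o[2])/r[2]
E
python3 - <<'E'
from h import *
shot('top','top0'); shot('side','side0')
s=get_state(); print(s)
for t in('top0','side0'):
    im,d,K,T=load(t); print(K,T.round(3)); w=cloud(t); print(w[::80,::80].round(3)[:,:,:].tolist()[2])
E
```

```text
{'time': 0.1, 'joint_positions': array([ 1.20010399,  0.32175439, -0.07009395,  1.45156119,  0.02257419,
        1.37078181, -0.05688207]), 'qd': array([-0.00010358, -0.00203146,  0.00070437, -0.0016033 , -0.00096102,
       -0.00034764, -0.0003046 ]), 'joint_torque': array([-2.91784008e-04, -4.92569876e+01, -4.05812524e-01, -3.13400960e+01,
       -6.40010834e-02,  3.94056458e-02,  4.39889789e-05]), 'position': array([ 0.24378182, -0.60204585,  0.23556322]), 'tool_rot': array([-3.08196987e+00, -6.00464862e-01,  6.14778797e-04]), 'ft_force': array([-0.16573713, -0.88201477, -0.49923539]), 'torque': array([-0.00089606, -0.00784532, -0.00733169]), 'grip_force': 0.0, 'grip_width': 1.0003184597099566}
[[379.80745261   0.         316.77988318]
 [  0.         379.80745261 201.37671778]
 [  0.           0.           1.        ]] [[ 0.03  -0.993  0.116  0.418]
 [-1.    -0.029  0.008  0.057]
 [-0.005 -0.116 -0.993  1.144]
 [ 0.     0.     0.     1.   ]]
[[0.659, 1.081, -0.04], [0.75, 1.083, -0.437], [0.836, 0.895, -0.791], [0.673, 0.306, -0.001], [0.656, 0.06, 0.105], [0.673, -0.172, 0.059], [0.666, -0.381, 0.115], [0.698, -0.667, 0.012]]
[[483.59769204   0.         318.9901053 ]
 [  0.         483.59769204 196.77637666]
 [  0.           0.           1.        ]] [[ 0.965 -0.163  0.206  0.351]
 [-0.262 -0.562  0.785 -0.729]
 [-0.013 -0.811 -0.585  0.713]
 [ 0.     0.     0.     1.   ]]
[[-0.406, 1.081, -0.218], [-0.137, 1.076, -0.261], [0.155, 1.078, -0.313], [0.424, 0.324, 0.082], [0.636, 0.342, 0.036], [0.82, 0.238, 0.064], [0.841, -0.056, 0.233], [0.842, -0.24, 0.341]]
```

View pics/top0.png

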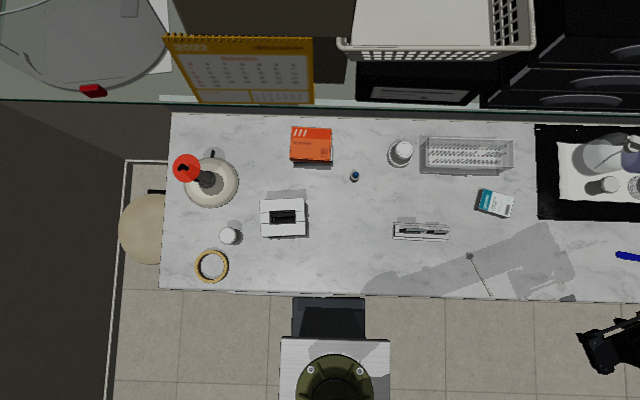

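View pics/side0.png

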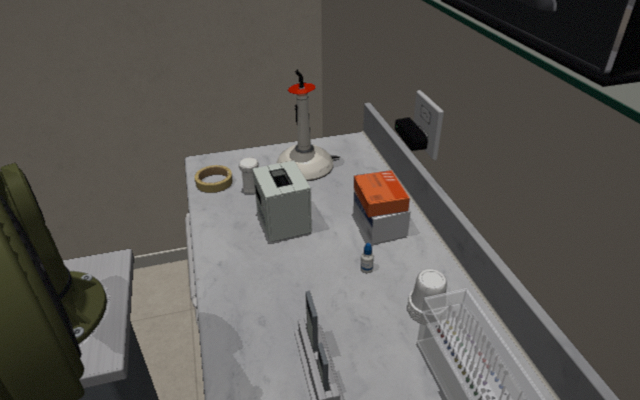

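The top view shows the reader near (283,217), the stand near (421,231), the bottle at (354,176) and the pot at (229,236). The side view shows both cassettes at about (312,320) and (322,365). I'll crop in and measure next.

```bash
python3 - <<'E'
from h import *
a=load('top0')[0][185:250,255:455]; b=load('side0')[0][280:400,270:370]; c=load('side0')[0][150:250,240:340]
A=cv2.resize(a,None,fx=4,fy=4,interpolation=2); B=cv2.resize(b,None,fx=2.7,fy=2.7,interpolation=2);C=cv2.resize(c,None,fx=3.2,fy=3.2,interpolation=2)
o=np.zeros((584+0,800,3),np.uint8); o[:260]=A; o[260:584,:270]=B[:324]; o[260:580,400:720]=C
cv2.imwrite('pics/c1.png',o[:,:,::-1])
w=cloud('top0')
# reader top
def rect(m,t,z):
    n,l,st,_=cv2.connectedComponentsWithStats(m.astype(np.uint8))
    for i in range(1,n):
        if st[i,4]<8: continue
        v,u=np.nonzero(l==i); p=w[v,u]
        r=cv2.minAreaRect((p[:,:2]*1000).astype(np.float32)); print(t,st[i],'med',np.nanmedian(p,0).round(4),r)
X,Y,Z=w[...,0],w[...,1],w[...,2]
roi=(X>.4)&(X<.75)&(Y>-.35)&(Y<.25)
rect(roi&(abs(Z-.125)<.01),'rd',0)
rect(roi&(Z>.02)&(Z<.04),'stand',0)
rect(roi&(Z>.06)&(Z<.12)&(Y<0),'cas',0)
w=cloud('side0');X,Y,Z=w[...,0],w[...,1],w[...,2]
roi=(X>.4)&(X<.75)&(Y>-.35)&(Y<.3)
rect(roi&(abs(Z-.125)<.008),'s rd',0)
rect(roi&(abs(Z-.032)<.006)&(Y<0),'s stand',0)
rect(roi&(Z>.045)&(Z<.13)&(Y<-.05),'s cas',0)
E
```

```text
rd [ 260  198   46   39 1404] med [0.4909 0.1571 0.1252] ((492.74945068359375, 158.24974060058594), (100.3917007446289, 120.42314910888672), 4.802727222442627)
rd [406 228  21   4  42] med [ 0.4689 -0.2072  0.117 ] ((469.5164794921875, -204.243408203125), (54.38283920288086, 7.167490005493164), 86.59234619140625)
stand [388 143  24  24 126] med [ 0.6781 -0.1597  0.029 ] ((692.438232421875, -171.92222595214844), (70.76800537109375, 52.44051742553711), 49.2927360534668)
stand [420 145  38  27  95] med [ 0.6519 -0.2495  0.0309] ((663.6740112304688, -276.0408630371094), (131.3096923828125, 62.505348205566406), 54.639549255371094)
stand [293 163  39   3  52] med [0.6613 0.0734 0.0304] ((660.7283935546875, 83.85989379882812), (1.9294096231460571, 113.64371490478516), 3.0211896896362305)
stand [350 175   9   6  26] med [ 0.6195 -0.0404  0.0361] ((621.7090454101562, -41.85636901855469), (24.034658432006836, 14.579890251159668), 89.88854217529297)
stand [394 225  56  14 460] med [ 0.4638 -0.2405  0.0319] ((468.7387390136719, -242.25022888183594), (160.761962890625, 34.04526901245117), 88.6854
[... 1870 characters left out ...]
.775146484375, 34.518123626708984), 88.4881591796875)
s stand [418 328  30  56 184] med [ 0.6517 -0.2986  0.0322] ((651.6473999023438, -297.0337219238281), (2.243255376815796, 105.2491455078125), 0.06995625793933868)
s cas [364 244   8  12  58] med [ 0.6271 -0.0531  0.0564] ((627.973876953125, -53.037147521972656), (15.348495483398438, 5.880387306213379), 0.04329150915145874)
s cas [ 412  269   90  108 4550] med [ 0.679  -0.2899  0.1122] ((689.73876953125, -253.9521026611328), (193.68014526367188, 83.0670166015625), 88.92491912841797)
s cas [305 291  23  91 727] med [ 0.4667 -0.2349  0.0859] ((469.0225830078125, -242.69241333007812), (125.57881164550781, 8.974732398986816), 88.7355728149414)
```

View pics/c1.png

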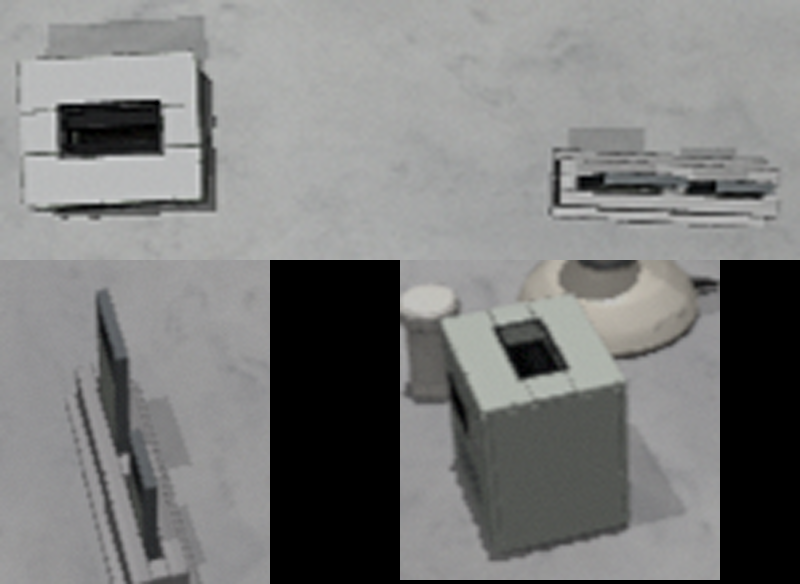

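The larger cassette is in the +y pocket, with its top at about (0.470, -0.204, 0.116). The stand is yawed about -1.5° and the reader about +4.7°. Next I measure the mouth and plan the first move.

```bash
cat >> h.py <<'E'
from scipy.spatial.transform import Rotation as R
def go(x,y,z,yaw):
    "yaw: world angle (deg) of tool y line; prints tool-frame shift mm and spin deg"
    s=get_state(); M=R.from_rotvec(s['tool_rot']).as_matrix()
    d=M.T@(np.array([x,y,z])-s['position'])*1000
    cur=np.degrees(np.arctan2(M[1,1],M[0,1])); e=(yaw-cur+90)%180-90
    print('t',round(s['time'],2),'pos',s['position'].round(4),'yaw',cur.round(2),'tilt',M[:2,2].round(4),'SHIFT',d.round(1),'SPIN',round(-e,2),'F',s['ft_force'].round(1),'T',s['torque'].round(2),'g',round(s['grip_width']*87,1),s['grip_force'])
E
python3 - <<'E'
from h import *
from h import R
for t,c in(('top0',(283,217)),('side0',(283,172))):
    im,d,K,T=load(t); g=cv2.cvtColor(im,cv2.COLOR_RGB2GRAY)
    u0,v0=c; sub=cv2.resize(g[v0-22:v0+23,u0-28:u0+29],None,fx=8,fy=8,interpolation=cv2.INTER_CUBIC)
    for th in(90,110,130):
        m=(sub<th).astype(np.uint8); n,l,st,ce=cv2.connectedComponentsWithStats(m)
        # component with pixels nearest centre
        k=l[170:190,210:240]; k=np.bincount(k[k>0]).argmax() if (k>0).any() else 0
        if not k: continue
        cn=max(cv2.findContours((l==k).astype(np.uint8),0,1)[0],key=cv2.contourArea)[:,0]
        P=np.array([ray(t,(a+.5)/8-.5+u0-28,(b+.5)/8-.5+v0-22,.125)[:2] for a,b in cn])*1000
        print(t,th,cv2.minAreaRect(P.astype(np.float32)))
w=cloud('side0'); X,Y,Z=np.moveaxis(w,-1,0)
for lo,hi in((.05,.09),):
    m=(abs(X-.5)<.25)&(Y>.2)&(Z>.15); print('tall',np.nanmin(X[m]),np.nanmin(Y[m]),np.nanmax(Z[m]))
go(.4696,-.2045,.21,-1.6)
E
```

```text
top0 90 ((492.66473388671875, 157.21835327148438), (37.212711334228516, 70.89370727539062), 4.476966381072998)
top0 110 ((492.5975341796875, 157.4186248779297), (38.00505447387695, 72.4981918334961), 4.638176441192627)
top0 130 ((491.85986328125, 165.9268798828125), (38.923038482666016, 94.89338684082031), 4.439393997192383)
side0 90 ((494.8556823730469, 155.90834045410156), (35.603477478027344, 70.39482879638672), 4.555418968200684)
side0 110 ((494.83734130859375, 156.09423828125), (36.64812469482422, 72.44491577148438), 4.536938190460205)
side0 130 ((494.8957214355469, 156.17837524414062), (37.8499870300293, 75.11268615722656), 4.509792327880859)
tall 0.25000983385817005 0.35056643963073253 0.30449442721520636
t 0.1 pos [ 0.2438 -0.602   0.2356] yaw -67.95 tilt [-0.0007  0.0016] SHIFT [ 358.5 -283.6   26. ] SPIN -66.35 F [-0.2 -0.9 -0.5] T [-0.   -0.01 -0.01] g 87.0 0.0
```

arm_command --pt "87 32 -26 0 -6.6" --pt "87 64 -52 0 -13.2" --pt "87 97 -77 0 -19.8" --pt "87 130 -103 0 -26.4" --pt "87 163 -129 0 -33" --newtons 20

```text
time: 0.52
position: [0.3467, -0.4203, 0.2361]
tool_rot: [-2.782, -1.459, 0.0]
ft_force: [1.5, 0.3, 0.6]
grip_width: 1.001
grip_force: 0.0
```

```bash
python3 -c "
from h import *
go(.4696,-.2045,.21,-1.6)"
```

```text
t 0.52 pos [ 0.3467 -0.4203  0.2361] yaw -34.64 tilt [-0.0005  0.0003] SHIFT [247.4 -21.6  26.1] SPIN -33.04 F [1.5 0.3 0.6] T [-0.07 -0.13 -0.02] g 87.1 0.0
```

arm_command --pt "87 40 -3 0 -6.6" --pt "87 80 -7 0 -13.2" --pt "87 120 -10 0 -19.8" --pt "87 160 -14 0 -26.4" --pt "87 200 -17 5 -33"

```text
time: 0.93
position: [0.4477, -0.247, 0.2322]
tool_rot: [2.252, 2.188, -0.0]
ft_force: [1.5, -0.2, 0.6]
grip_width: 1.002
grip_force: 0.0
```

```bash
python3 -c "
from h import *
go(.4696,-.2045,.21,-1.6)"
```

```text
t 0.93 pos [ 0.4477 -0.247   0.2322] yaw -1.64 tilt [ 0.001  -0.0013] SHIFT [43.1 20.6 22.2] SPIN -0.04 F [ 1.5 -0.2  0.6] T [-0.01 -0.19 -0.03] g 87.2 0.0
```

arm_command --pt "87 22 10 10 0" --pt "87 43 20.6 22 0" --pt "87 43 20.6 22 0" --pt "87 43 20.6 22 0"

```text
time: 1.27
position: [0.4689, -0.2048, 0.2086]
tool_rot: [-2.254, -2.186, 0.001]
ft_force: [-0.1, -0.4, 1.2]
grip_width: 1.001
grip_force: 0.0
```

```bash
python3 -c "
from h import *
go(.4696,-.2045,.107,-1.6)
shot('wrist','w0');z=load('w0');print(z[2],z[3].round(3))
shot('top','top1')"
```

```text
t 1.27 pos [ 0.4689 -0.2048  0.2086] yaw -1.75 tilt [-0.0019  0.0008] SHIFT [  0.2   0.9 101.6] SPIN -0.15 F [-0.1 -0.4  1.2] T [-0.06 -0.04 -0.01] g 87.1 0.0
[[309.70691629   0.         318.82226376]
 [  0.         309.70691629 196.77862839]
 [  0.           0.           1.        ]] [[ 0.999 -0.032 -0.009  0.471]
 [-0.034 -0.965 -0.262 -0.136]
 [ 0.     0.262 -0.965  0.357]
 [ 0.     0.     0.     1.   ]]
```

View pics/w0.png

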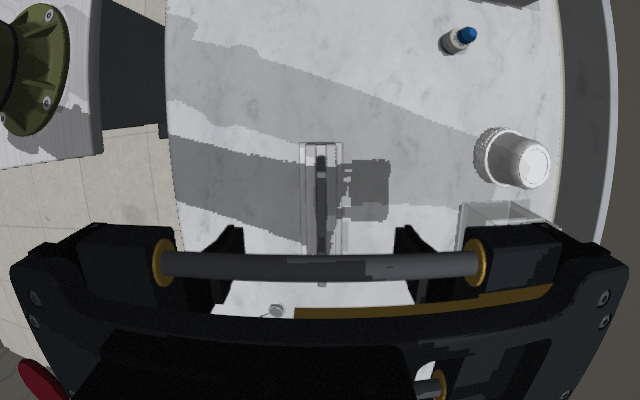

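The wrist view shows the stand and cassette centred between the fingers: the cassette top is at column ~321 and the fingers are near columns 240 and 400. I'm descending to grasp.

arm_command --pt "60 0 0.8 35 0.15" --pt "60 0 0.8 65 0.15" --pt "50 0 0.8 90 0.15" --pt "40 0 0.8 101.5 0.15" --pt "40 0 0.8 101.5 0.15" --newtons 15

```text
time: 1.78
position: [0.4675, -0.2071, 0.1057]
tool_rot: [-2.261, -2.174, 0.003]
ft_force: [0.6, -0.0, 1.4]
grip_width: 0.706
grip_force: 0.0
```

arm_command --pt "0 0 0 0 0" --pt "0 0 0 0 0" --pt "0 0 0 0 0" --pt "0 0 0 0 0" --pt "0 0 0 0 0" --newtons 15

```text
time: 2.2
position: [0.4704, -0.2068, 0.1091]
tool_rot: [2.26, 2.179, 0.001]
ft_force: [-0.2, 0.5, -1.1]
grip_width: 0.323
grip_force: 0.0
```

```bash
python3 -c "
from h import *
go(.4696,-.2045,.107,-1.6)"
```

```text
t 2.2 pos [ 0.4704 -0.2068  0.1091] yaw -2.1 tilt [ 0.0016 -0.0012] SHIFT [ 2.2 -0.9  2.1] SPIN -0.5 F [-0.2  0.5 -1.1] T [-0.01 -0.09 -0.04] g 28.1 0.0
```

arm_command --pt "0 2 0 2 -0.5" --pt "0 2 0 2 -0.5" --pt "0 2 0 2 -0.5" --pt "0 2 0 2 -0.5" --pt "0 2 0 2 -0.5" --newtons 15

```text
time: 2.62
position: [0.4699, -0.2043, 0.106]
tool_rot: [-2.252, -2.19, -0.0]
ft_force: [-0.7, 1.2, 0.1]
grip_width: 0.09
grip_force: 15.0
```

arm_command --pt "0 0 0 0 0" --pt "0 0 0 0 0" --pt "0 0 0 0 0" --newtons 40

```text
time: 2.87
position: [0.4699, -0.2043, 0.106]
tool_rot: [-2.252, -2.19, -0.0]
ft_force: [0.2, -0.3, -0.7]
grip_width: 0.089
grip_force: 40.0
```

```bash
python3 -c "
from h import *
for i in range(3): go(.4696,-.2045,.107,-1.6); get_image('side')
P=camera_params"
```

```text
t 2.87 pos [ 0.4699 -0.2043  0.106 ] yaw -1.6 tilt [-0.      0.0001] SHIFT [-0.2 -0.3 -1. ] SPIN 0.0 F [ 0.2 -0.3 -0.7] T [ 0.12 -0.17 -0.01] g 7.7 39.98773454222828
t 2.92 pos [ 0.4699 -0.2043  0.106 ] yaw -1.6 tilt [0.     0.0001] SHIFT [-0.2 -0.3 -1. ] SPIN 0.0 F [ 0.3 -0.7 -0.4] T [ 0.15 -0.15 -0.01] g 7.5 39.987781033851206
t 2.97 pos [ 0.4699 -0.2043  0.106 ] yaw -1.6 tilt [-0.      0.0001] SHIFT [-0.2 -0.3 -1. ] SPIN 0.0 F [-0.3  1.3 -0.3] T [ 0.17 -0.13 -0.04] g 7.7 39.987501413561404
```

arm_command --pt "0 0 0 -8 0" --pt "0 0 0 -20 0" --pt "0 0 0 -45 0" --pt "0 0 0 -75 0" --pt "0 0 0 -105 0"

```text
time: 3.43
position: [0.4692, -0.2043, 0.2129]
tool_rot: [-2.252, -2.19, 0.001]
ft_force: [1.3, -0.4, -1.8]
grip_width: 0.086
grip_force: 40.0
```

arm_command --pt "0 0 0 -25 0" --pt "0 0 0 -45 0" --pt "0 0 0 -50 0" --pt "0 0 0 -50 0" --pt "0 0 0 -50 0"

```text
time: 3.85
position: [0.4693, -0.2044, 0.2606]
tool_rot: [-2.252, -2.19, 0.001]
ft_force: [-0.3, 0.1, -1.0]
grip_width: 0.09
grip_force: 40.0
```

```bash
python3 -c "
from h import *
go(.4935,.1567,.26,4.55)
shot('side','side2')
w=cloud('side2');X,Y,Z=np.moveaxis(w,-1,0)
m=(abs(X-.47)<.02)&(abs(Y+.204)<.045)&(Z>.1)&(Z<.27);print(m.sum(),w[m].min(0),w[m].max(0))
im=load('side2')[0];cv2.imwrite('pics/s2.png',cv2.resize(im[150:400,200:440],None,fx=2.4,fy=2.4)[:,:,::-1])
"
```

```text
t 3.85 pos [ 0.4693 -0.2044  0.2606] yaw -1.61 tilt [-0.001 -0.   ] SHIFT [361.6  14.    0.5] SPIN -6.16 F [-0.3  0.1 -1. ] T [-0.02 -0.07 -0.07] g 7.8 39.98953607864678
713 [ 0.45601133 -0.23726115  0.1603571 ] [ 0.48122833 -0.17909396  0.26999567]
```

View pics/s2.png

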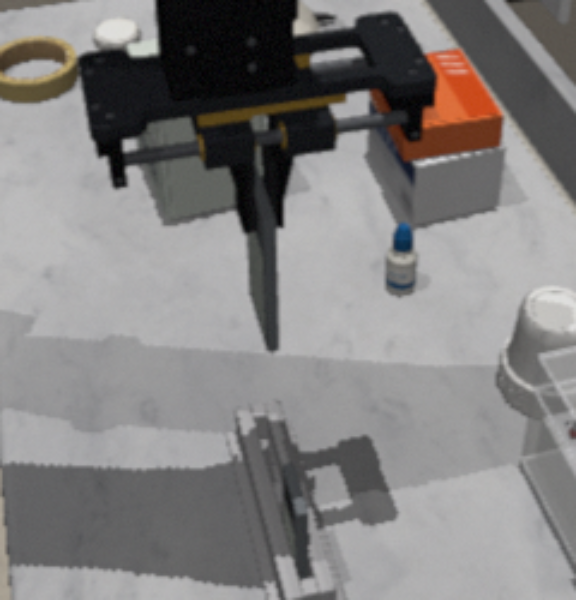

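The cassette is held upright (foot at z≈0.160), the stand still holds the small one, and the bottle hasn't moved. I'm moving across to the reader.

arm_command --pt "0 20 1 0 0" --pt "0 58 2 0 -1" --pt "0 97 4 0 -2" --pt "0 136 5 0 -3" --pt "0 175 7 0 -4"

```text
time: 4.32
position: [0.4804, -0.0281, 0.2592]
tool_rot: [-2.173, -2.266, 0.003]
ft_force: [0.6, 0.3, -0.8]
grip_width: 0.092
grip_force: 40.0
```

arm_command --pt "0 40 5 0 -0.5" --pt "0 80 9 0 -1" --pt "0 120 14 0 -1.5" --pt "0 155 18 0 -2" --pt "0 170 20 0 -2.16"

```text
time: 4.73
position: [0.4926, 0.1471, 0.2598]
tool_rot: [-2.12, -2.313, -0.001]
ft_force: [-0.5, 0.2, -0.8]
grip_width: 0.092
grip_force: 40.0
```

```bash
python3 -c "
from h import *
go(.4935,.1567,.26,4.55)"
```

```text
t 4.73 pos [0.4926 0.1471 0.2598] yaw 4.99 tilt [-0.0024  0.0027] SHIFT [ 9.5  1.7 -0.2] SPIN 0.44 F [-0.5  0.2 -0.8] T [-0.01 -0.09  0.05] g 8.0 39.9895026627928
```

arm_command --pt "0 9.5 1.5 5 0.4" --pt "0 9.5 1.5 15 0.4" --pt "0 9.5 1.5 22 0.4" --pt "0 9.5 1.5 22 0.4" --pt "0 9.5 1.5 22 0.4"

```text
time: 5.15
position: [0.4948, 0.1487, 0.2376]
tool_rot: [-2.141, -2.297, 0.004]
ft_force: [-0.3, -1.4, -1.5]
grip_width: 0.09
grip_force: 40.0
```

```bash
python3 -c "
from h import *
go(.4935,.1567,.238,4.55)
shot('side','side3');shot('top','top3')
w=cloud('side3');X,Y,Z=np.moveaxis(w,-1,0)
c,s=np.cos(np.radians(4.55)),np.sin(np.radians(4.55))
a=(X-.4935)*c+(Y-.1567)*s; b=-(X-.4935)*s+(Y-.1567)*c
for lo,hi in((.13,.150),(.15,.17),(.17,.19),(.19,.21)):
    m=(abs(a)<.02)&(abs(b)<.05)&(Z>lo)&(Z<hi)
    if m.sum(): print(lo,m.sum(),'a',a[m].min(),a[m].max(),'b',b[m].min(),b[m].max(),'z',Z[m].min())
im=load('side3')[0];cv2.imwrite('pics/s3.png',cv2.resize(im[80:260,200:360],None,fx=3.3,fy=3.3)[:,:,::-1])
"
```

```text
t 5.15 pos [0.4948 0.1487 0.2376] yaw 4.04 tilt [-0.0026 -0.001 ] SHIFT [ 8.  -0.8 -0.4] SPIN -0.51 F [-0.3 -1.4 -1.5] T [-0.01 -0.15 -0.01] g 7.8 39.98942487873137
0.13 34 a -0.0041947966180993475 0.002405361153809147 b -0.04113460223707888 0.015672856547645584 z 0.13787380529733384
0.15 76 a -0.004588247887661238 0.004179889844244156 b -0.04128036652559347 0.012321428584603828 z 0.15009261449370015
0.17 76 a -0.0045147175061828046 0.0042622111939287265 b -0.04195238775872498 0.015975579730037416 z 0.1703471459404663
0.19 77 a -0.004298662347236752 0.004681250814774147 b -0.04228248335546116 0.015172293497235246 z 0.19042789892023926
```

View pics/s3.png

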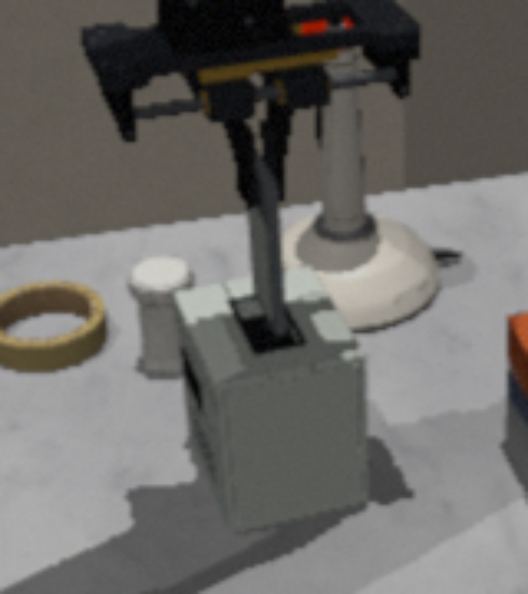

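The cassette hangs over the near end of the mouth, about 10 mm short in y. I'll shift it and check with the wrist camera.

arm_command --pt "0 6 -1 0 -0.5" --pt "0 10.5 -1 0 -0.5" --pt "0 10.5 -1 0 -0.5" --pt "0 10.5 -1 0 -0.5" --pt "0 10.5 -1 0 -0.5"

```text
time: 5.67
position: [0.4936, 0.1611, 0.2392]
tool_rot: [2.129, 2.31, 0.0]
ft_force: [-0.0, -0.2, -2.1]
grip_width: 0.092
grip_force: 40.0
```

```bash
cat >m.py <<'E'
from h import *
import sys
go(.4935,.1567,.238,4.55)
t=sys.argv[1]
shot('side',t+'s');shot('wrist',t+'w')
w=cloud(t+'s');X,Y,Z=np.moveaxis(w,-1,0)
c,s=np.cos(np.radians(4.55)),np.sin(np.radians(4.55))
a=(X-.4935)*c+(Y-.1567)*s; b=-(X-.4935)*s+(Y-.1567)*c
for lo,hi in((.13,.150),(.15,.18),(.18,.21)):
    m=(abs(a)<.02)&(abs(b)<.05)&(Z>lo)&(Z<hi)
    if m.sum(): print(lo,m.sum(),'a',a[m].min().round(4),a[m].max().round(4),'b',b[m].min().round(4),b[m].max().round(4),'z',Z[m].min().round(4))
A=load(t+'s')[0][130:230,220:340]; B=load(t+'w')[0][90:290,220:420]
o=np.zeros((600,800,3),np.uint8); o[:300,:360]=cv2.resize(A,(360,300),interpolation=2); o[:420,370:790]=cv2.resize(B,(420,420),interpolation=2)
cv2.imwrite(f'pics/{t}.png',o[:430,:,::-1])
E
python3 m.py p4
```

```text
t 5.67 pos [0.4936 0.1611 0.2392] yaw 4.68 tilt [ 0.0003 -0.0002] SHIFT [-4.4 -0.5  1.2] SPIN 0.13 F [-0.  -0.2 -2.1] T [ 0.   -0.11 -0.05] g 8.0 39.98963065445423
0.13 34 a -0.0038 0.004 b -0.0287 0.0196 z 0.14
0.15 110 a -0.0045 0.005 b -0.0299 0.0292 z 0.1505
0.18 116 a -0.0051 0.0046 b -0.0303 0.03 z 0.1803
```

View pics/p4.png

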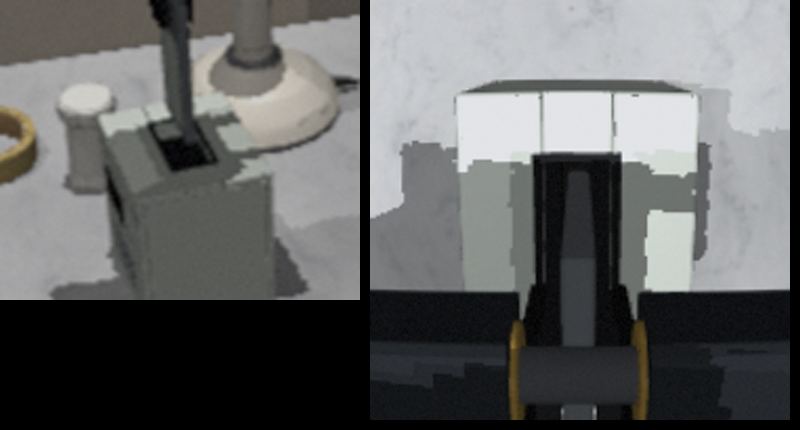

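The wrist view puts the cassette's foot at crop (577,172), centred in x in the mouth, whose columns run 534–621 with the far edge at row 156. I'll work out the y gap by rays.

```bash
python3 - <<'E'
from h import *
im,d,K,T=load('p4w')
def fr(cx,cy,z):
    u=220+(cx-370+.5)/2.1-.5; v=90+(cy+.5)/2.1-.5
    q=np.array([u-K[0,2],v-K[1,2]])/K[0,0]; r=np.hypot(*q); 
    D=T[:3,:3]@np.r_[q/r*np.sin(r),np.cos(r)]; p=T[:3,3]+D*(z-T[2,3])/D[2]
    c,s=np.cos(np.radians(4.55)),np.sin(np.radians(4.55)); e=p[:2]-[.4935,.1567]
    return np.round([(e[0]*c+e[1]*s)*1000,(-e[0]*s+e[1]*c)*1000],1)
print('reader far corners',fr(456,93,.125),fr(698,93,.125))
print('mouth far corners',fr(534,156,.125),fr(621,156,.125))
for x in(566,577,589): print('foot',fr(x,172,.139))
print('reader sides lower',fr(464,288,.125),fr(693,288,.125))
E
```

```text
reader far corners [-49.   58.9] [48.9 59.1]
mouth far corners [-17.5  32.7] [17.9 32.8]
foot [-4.2 28.7]
foot [ 0.  28.7]
foot [ 4.7 28.7]
reader sides lower [-48.9 -24.7] [ 50.4 -24.6]
```

arm_command --pt "0 -1 -4 0 0.1" --pt "0 -1 -7.5 5 0.1" --pt "0 -1 -7.5 15 0.1" --pt "0 -1 -7.5 25 0.1" --pt "0 -1 -7.5 29 0.1"

```text
time: 6.18
position: [0.4851, 0.1588, 0.2078]
tool_rot: [-2.131, -2.307, 0.004]
ft_force: [-1.0, 0.3, -2.0]
grip_width: 0.09
grip_force: 40.0
```

arm_command --pt "0 0 0 0 0" --pt "0 0 0 0 0" --pt "0 0 0 1 0" --pt "0 0 0 2 0"

```text
time: 6.52
position: [0.4866, 0.1596, 0.2083]
tool_rot: [2.131, 2.308, 0.001]
ft_force: [-0.2, -0.2, -1.6]
grip_width: 0.086
grip_force: 40.0
```

```bash
cat >> h.py <<'E'
def ab():
    s=get_state(); c,n=np.cos(np.radians(4.55)),np.sin(np.radians(4.55)); e=(s['position'][:2]-[.4935,.1567])*1000
    M=R.from_rotvec(s['tool_rot']).as_matrix()
    F=s['ft_force']; print('t %.2f a %.1f b %.1f z %.1f yaw %.2f'%(s['time'],e[0]*c+e[1]*n,-e[0]*n+e[1]*c,s['position'][2]*1000,np.degrees(np.arctan2(M[1,1],M[0,1]))),'tilt',M[:2,2].round(4),'Fab',np.round([F[0]*c+F[1]*n,-F[0]*n+F[1]*c,F[2]],1),'T',s['torque'].round(2),'g',round(s['grip_width']*87,1))
E
python3 -c "
from h import *
for i in range(3): ab();get_image('side')"
```

```text
t 6.52 a -6.7 b 3.4 z 208.3 yaw 4.56 tilt [0.0008 0.0002] Fab [-0.2 -0.2 -1.6] T [ 0.02 -0.05 -0.05] g 7.5
t 6.57 a -6.9 b 3.3 z 208.1 yaw 4.56 tilt [0.0003 0.0001] Fab [ 0.1  0.7 -1.6] T [ 0.01 -0.12 -0.05] g 7.7
t 6.62 a -6.9 b 3.3 z 208.1 yaw 4.56 tilt [0.0002 0.    ] Fab [ 1.   0.4 -0.2] T [-0.01 -0.06 -0.  ] g 8.2
```

arm_command --pt "0 0 -0.6 1.5 0" --pt "0 0 -0.6 3 0" --pt "0 0 -0.6 4 0" --pt "0 0 -0.6 5 0" --pt "0 0 -0.6 5 0"

```text
time: 7.08
position: [0.4858, 0.1594, 0.2034]
tool_rot: [2.131, 2.308, 0.0]
ft_force: [-0.1, -0.1, 4.0]
grip_width: 0.083
grip_force: 40.0
```

```bash
python3 -c "
from h import *
for i in range(3): ab();get_image('side')"
```

```text
t 7.08 a -7.5 b 3.3 z 203.4 yaw 4.56 tilt [ 0.0003 -0.0001] Fab [-0.1 -0.1  4. ] T [-0.08  0.17  0.01] g 7.2
t 7.13 a -7.5 b 3.3 z 203.4 yaw 4.56 tilt [ 0.0004 -0.0001] Fab [-0.4 -0.3  2.2] T [-0.09  0.18  0.01] g 7.6
t 7.18 a -7.5 b 3.3 z 203.4 yaw 4.56 tilt [ 0.0004 -0.0001] Fab [0.1 0.1 2.8] T [-0.05  0.12 -0.01] g 7.7
```

arm_command --pt "0 0 0.6 0.6 0" --pt "0 0 1.2 0.6 0" --pt "0 0 1.8 0.6 0" --pt "0 0 1.8 0.6 0"

```text
time: 7.57
position: [0.4866, 0.1595, 0.2024]
tool_rot: [-2.13, -2.307, 0.003]
ft_force: [-3.2, -1.5, 6.7]
grip_width: 0.087
grip_force: 40.1
```

```bash
python3 -c "
from h import *
ab()"
```

```text
t 7.57 a -6.7 b 3.3 z 202.4 yaw 4.56 tilt [-0.0022 -0.0005] Fab [-3.3 -1.2  6.7] T [-0.2   1.02  0.  ] g 7.5
```

arm_command --pt "0 0 0.7 -0.6 0" --pt "0 0 1.4 -0.6 0" --pt "0 0 2 -0.6 0" --pt "0 0 2 -0.6 0" --pt "0 0 2 -0.6 0"

```text
time: 7.98
position: [0.4889, 0.1597, 0.2028]
tool_rot: [-2.131, -2.308, 0.001]
ft_force: [-3.7, -1.0, 4.9]
grip_width: 0.088
grip_force: 40.1
```

```bash
python3 -c "
from h import *
ab()"
```

```text
t 7.98 a -4.3 b 3.3 z 202.8 yaw 4.57 tilt [-0.0012 -0.0001] Fab [-3.7 -0.7  4.9] T [-0.13  1.24 -0.  ] g 7.7
```

arm_command --pt "0 0 0.7 0 0" --pt "0 0 1.4 0 0" --pt "0 0 2 0 0" --pt "0 0 2 0 0" --pt "0 0 2 0 0"

```text
time: 8.4
position: [0.492, 0.1596, 0.2027]
tool_rot: [2.131, 2.307, 0.002]
ft_force: [-0.1, -0.3, -1.3]
grip_width: 0.087
grip_force: 40.0
```

```bash
python3 -c "
from h import *
ab()"
```

```text
t 8.40 a -1.2 b 3.0 z 202.7 yaw 4.54 tilt [0.0012 0.0002] Fab [-0.1 -0.3 -1.3] T [-0.03 -0.12 -0.02] g 7.6
```

Vertical and lateral forces both dropped to their free values, so the foot is in the throat. I'm descending gently.

arm_command --pt "0 0 0 1 0" --pt "0 0 0 2 0" --pt "0 0 0 3 0" --pt "0 0 0 4 0" --pt "0 0 0 4 0"

```text
time: 8.82
position: [0.4913, 0.1597, 0.1987]
tool_rot: [-2.131, -2.308, 0.001]
ft_force: [-0.7, -0.1, -1.4]
grip_width: 0.088
grip_force: 40.0
```

```bash
python3 -c "
from h import *
ab();get_image('side');ab()"
```

```text
t 8.82 a -2.0 b 3.2 z 198.7 yaw 4.56 tilt [-0.0003 -0.0002] Fab [-0.7 -0.  -1.4] T [ 0.05 -0.05 -0.03] g 7.7
t 8.87 a -1.9 b 3.2 z 198.9 yaw 4.56 tilt [-0.0001 -0.0001] Fab [-0.4  0.4 -2.4] T [-0.04 -0.08  0.04] g 7.7
```

arm_command --pt "0 0 0 2 0" --pt "0 0 0 4 0" --pt "0 0 0 6 0" --pt "0 0 0 8 0" --pt "0 0 0 10 0"

```text
time: 9.28
position: [0.4913, 0.1598, 0.1887]
tool_rot: [-2.131, -2.308, 0.0]
ft_force: [-0.1, 0.4, -1.7]
grip_width: 0.087
grip_force: 40.0
```

```bash
python3 -c "
from h import *
ab()"
```

```text
t 9.28 a -1.9 b 3.2 z 188.7 yaw 4.56 tilt [-0.0002 -0.0001] Fab [-0.1  0.4 -1.7] T [ 0.05 -0.06 -0.  ] g 7.5
```

Still running free; continuing.

arm_command --pt "0 0 0 2.5 0" --pt "0 0 0 5 0" --pt "0 0 0 7.5 0" --pt "0 0 0 10 0" --pt "0 0 0 12 0"

```text
time: 9.7
position: [0.4913, 0.1598, 0.1767]
tool_rot: [-2.131, -2.308, 0.0]
ft_force: [-0.2, 0.2, -1.5]
grip_width: 0.089
grip_force: 40.0
```

```bash
python3 -c "
from h import *
ab()"
```

```text
t 9.70 a -2.0 b 3.3 z 176.7 yaw 4.56 tilt [-0.0003 -0.0001] Fab [-0.2  0.2 -1.5] T [ 0.04 -0.1  -0.02] g 7.8
```

arm_command --pt "0 0 0 2 0" --pt "0 0 0 4 0" --pt "0 0 0 6 0" --pt "0 0 0 8 0" --pt "0 0 0 10 0"

```text
time: 10.12
position: [0.4914, 0.1598, 0.1668]
tool_rot: [2.131, 2.308, -0.0]
ft_force: [-0.5, -0.4, -1.3]
grip_width: 0.089
grip_force: 40.0
```

```bash
python3 -c "
from h import *
ab()"
```

```text
t 10.12 a -1.9 b 3.2 z 166.8 yaw 4.56 tilt [-0.     -0.0001] Fab [-0.5 -0.4 -1.3] T [ 0.02 -0.12 -0.03] g 7.7
```

arm_command --pt "0 0 0 2.5 0" --pt "0 0 0 5 0" --pt "0 0 0 7.5 0" --pt "0 0 0 10 0" --pt "0 0 0 12 0"

```text
time: 10.53
position: [0.4916, 0.1598, 0.1552]
tool_rot: [2.131, 2.308, 0.0]
ft_force: [-1.7, -0.6, 3.2]
grip_width: 0.09
grip_force: 40.0
```

```bash
python3 -c "
from h import *
ab()"
```

```text
t 10.53 a -1.7 b 3.3 z 155.2 yaw 4.56 tilt [ 0.0003 -0.0002] Fab [-1.7 -0.4  3.2] T [-0.17  0.26 -0.04] g 7.8
```

arm_command --pt "0 0 0 2 0" --pt "0 0 0 4 0" --pt "0 0 0 6 0" --pt "0 0 0 8 0" --pt "0 0 0 8 0"

```text
time: 10.95
position: [0.4914, 0.1598, 0.1467]
tool_rot: [2.131, 2.308, 0.0]
ft_force: [-0.8, -0.7, 3.2]
grip_width: 0.089
grip_force: 40.0
```

```bash
python3 -c "
from h import *
ab()"
```

```text
t 10.95 a -1.8 b 3.2 z 146.7 yaw 4.56 tilt [0.0001 0.0001] Fab [-0.9 -0.6  3.2] T [-0.07  0.06 -0.04] g 7.8
```

The cassette is on the carriage. I'm releasing, raising, closing the fingers, and then pushing on the top edge.

arm_command --pt "40 0 0 0 0" --pt "40 0 0 0 0" --pt "40 0 0 0 0" --pt "40 0 0 0 0" --pt "40 0 0 0 0"

```text
time: 11.37
position: [0.4913, 0.1598, 0.1469]
tool_rot: [-2.131, -2.308, 0.0]
ft_force: [0.9, -0.4, -0.0]
grip_width: 0.38
grip_force: 0.0
```

arm_command --pt "40 0 0 -10 0" --pt "40 0 0 -25 0" --pt "40 0 0 -40 0" --pt "0 -4.5 0 -45 0" --pt "0 -4.5 0 -45 0" --newtons 10

```text
time: 11.78
position: [0.493, 0.1547, 0.1938]
tool_rot: [2.131, 2.305, 0.003]
ft_force: [0.2, -0.3, -0.8]
grip_width: 0.379
grip_force: 0.0
```

arm_command --pt "0 0 0 0 0" --pt "0 0 0 0 0" --pt "0 0 0 0 0" --pt "0 0 0 0 0" --pt "0 0 0 0 0"

```text
time: 12.2
position: [0.4914, 0.1553, 0.1915]
tool_rot: [-2.131, -2.308, 0.001]
ft_force: [-0.5, -0.2, -0.6]
grip_width: 0.043
grip_force: 0.0
```

```bash
sed -i 's/(.13,.150),(.15,.18),(.18,.21)/(.135,.145),(.145,.15),(.15,.17)/' m.py; python3 m.py p5; python3 -c "
from h import *
ab()"
```

```text
t 12.2 pos [0.4914 0.1553 0.1915] yaw 4.57 tilt [-0.001  -0.0001] SHIFT [  1.2   2.1 -46.5] SPIN 0.02 F [-0.5 -0.2 -0.6] T [ 0.02 -0.09  0.02] g 3.8 0.0
0.135 35 a -0.0064 0.001 b -0.0286 0.0238 z 0.1352
0.145 16 a -0.0065 0.0015 b -0.0299 0.0112 z 0.1455
0.15 74 a -0.0065 0.002 b -0.031 0.0236 z 0.1501
t 12.30 a -2.0 b -1.2 z 191.7 yaw 4.57 tilt [-0.0006 -0.    ] Fab [-0.2  0.   0.9] T [-0.01 -0.13 -0.03] g 1.2
```

View pics/p5.png

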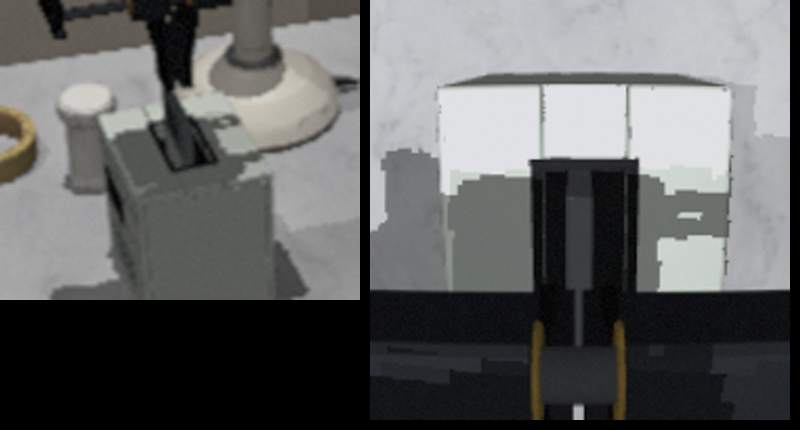

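The cassette stands upright in the mouth, and the closed fingers are above the middle of its top edge. Pushing down now.

arm_command --pt "0 0 0 8 0" --pt "0 0 0 15 0" --pt "0 0 0 18 0" --pt "0 0 0 20 0" --pt "0 0 0 22 0"

```text
time: 12.72
position: [0.492, 0.1553, 0.17]
tool_rot: [2.131, 2.308, 0.0]
ft_force: [-0.2, -0.6, 3.2]
grip_width: 0.005
grip_force: 1.8
```

arm_command --pt "0 0 0 2 0" --pt "0 0 0 4 0" --pt "0 0 0 6 0" --pt "0 0 0 8 0" --pt "0 0 0 10 0"

```text
time: 13.13
position: [0.4919, 0.1553, 0.16]
tool_rot: [2.131, 2.308, 0.0]
ft_force: [-0.1, -0.2, 3.2]
grip_width: 0.006
grip_force: 1.9
```

```bash
python3 -c "
from h import *
ab()"
```

```text
t 13.13 a -1.7 b -1.3 z 160.0 yaw 4.55 tilt [ 0.0004 -0.0001] Fab [-0.1 -0.2  3.2] T [-0.09 -0.08 -0.04] g 0.5
```

arm_command --pt "0 0 0 2 0" --pt "0 0 0 4 0" --pt "0 0 0 6 0" --pt "0 0 0 8 0" --pt "0 0 0 10 0"

```text
time: 13.55
position: [0.4917, 0.1553, 0.1498]
tool_rot: [2.131, 2.308, -0.0]
ft_force: [-1.0, -0.5, 4.0]
grip_width: 0.004
grip_force: 1.9
```

arm_command --pt "0 0 0 1.5 0" --pt "0 0 0 3 0" --pt "0 0 0 4.5 0" --pt "0 0 0 6 0" --pt "0 0 0 7 0"

```text
time: 13.97
position: [0.4916, 0.1553, 0.1428]
tool_rot: [-2.131, -2.308, 0.0]
ft_force: [-0.2, -0.4, 3.7]
grip_width: 0.003
grip_force: 1.7
```

arm_command --pt "0 0 0 0.5 0" --pt "0 0 0 1 0" --pt "0 0 0 1.5 0" --pt "0 0 0 1.5 0"

```text
time: 14.3
position: [0.4917, 0.1553, 0.1414]
tool_rot: [-2.131, -2.308, 0.0]
ft_force: [0.3, -0.5, 3.5]
grip_width: 0.004
grip_force: 1.5
```

```bash
python3 -c "
from h import *
ab();get_image('side');ab()"
```

```text
t 14.30 a -1.9 b -1.3 z 141.4 yaw 4.56 tilt [-0.0001 -0.0001] Fab [ 0.3 -0.5  3.5] T [-0.06 -0.09 -0.05] g 0.4
t 14.35 a -1.9 b -1.3 z 141.5 yaw 4.56 tilt [-0.0001 -0.0001] Fab [-0.8 -0.2  3.6] T [-0.11 -0.13  0.01] g 0.7
```

Still only carriage friction. I'll go on in small steps until the force climbs.

arm_command --pt "0 0 0 0.5 0" --pt "0 0 0 1 0" --pt "0 0 0 1.5 0" --pt "0 0 0 1.5 0"

```text
time: 14.68
position: [0.492, 0.1554, 0.1403]
tool_rot: [2.131, 2.308, 0.001]
ft_force: [-0.3, -1.0, 5.7]
grip_width: 0.002
grip_force: 2.6
```

```bash
python3 -c "
from h import *
for i in range(3):ab();get_image('side')"
```

```text
t 14.68 a -1.6 b -1.2 z 140.3 yaw 4.56 tilt [ 0.0006 -0.0001] Fab [-0.4 -1.   5.7] T [-0.12 -0.05  0.08] g 0.2
t 14.73 a -1.6 b -1.2 z 140.3 yaw 4.56 tilt [ 0.0006 -0.    ] Fab [-0.9 -0.4  5.3] T [-0.2  -0.07  0.03] g 0.5
t 14.78 a -1.6 b -1.2 z 140.3 yaw 4.56 tilt [ 0.0006 -0.0001] Fab [-0.9 -1.3  4.7] T [-0.15 -0.07 -0.02] g 0.4
```

arm_command --pt "0 0 0 0.5 0" --pt "0 0 0 1 0" --pt "0 0 0 1.5 0" --pt "0 0 0 1.5 0"

```text
time: 15.17
position: [0.4921, 0.1554, 0.1393]
tool_rot: [2.131, 2.308, 0.001]
ft_force: [-1.2, -0.3, 8.7]
grip_width: 0.003
grip_force: 4.2
```

```bash
python3 -c "
from h import *
for i in range(3):ab();get_image('side')"
```

```text
t 15.17 a -1.5 b -1.2 z 139.3 yaw 4.56 tilt [ 0.0009 -0.0002] Fab [-1.2 -0.2  8.7] T [-0.22  0.17  0.01] g 0.3
t 15.22 a -1.5 b -1.2 z 139.3 yaw 4.56 tilt [ 0.0008 -0.0002] Fab [-1.1 -0.8  8.2] T [-0.22  0.17  0.06] g 0.6
t 15.27 a -1.5 b -1.2 z 139.3 yaw 4.56 tilt [ 0.0009 -0.0002] Fab [-0.6 -1.7  8.2] T [-0.22  0.18 -0.  ] g 0.3
```

The force rises 3 N per mm, which is the pad's stiffness, so the carriage is at its stop. I'm retracting and verifying.

arm_command --pt "0 0 0 -3 0" --pt "0 0 0 -10 0" --pt "0 0 0 -35 0" --pt "0 0 0 -70 0" --pt "0 0 0 -100 0"

```text
time: 15.73
position: [0.4909, 0.1554, 0.2394]
tool_rot: [-2.13, -2.308, 0.002]
ft_force: [1.1, 1.2, 0.8]
grip_width: 0.004
grip_force: 0.0
```

arm_command --pt "0 -40 0 0 0" --pt "0 -80 0 0 0" --pt "0 -120 0 0 0" --pt "0 -140 0 0 0" --pt "0 -140 0 0 0"

```text
time: 16.15
position: [0.5027, 0.0091, 0.2379]
tool_rot: [2.142, 2.298, -0.004]
ft_force: [-0.5, 0.8, 0.2]
grip_width: 0.003
grip_force: 0.0
```

```bash
python3 - <<'E'
from h import *
ab(); shot('side','f');shot('top','ft')
for t in('f','ft'):
    w=cloud(t);X,Y,Z=np.moveaxis(w,-1,0)
    c,s=np.cos(np.radians(4.55)),np.sin(np.radians(4.55))
    a=(X-.4935)*c+(Y-.1567)*s; b=-(X-.4935)*s+(Y-.1567)*c
    m=(abs(a+.002)<.004)&(abs(b)<.024)&(Z>.11)&(Z<.17); k=(abs(a)>.025)&(abs(a)<.045)&(abs(b)<.045)&(abs(Z-.125)<.01)
    print(t,m.sum(),np.median(Z[m]),Z[m].max(),'cover',np.median(Z[k]))
A=load('f')[0][130:290,200:400]
cv2.imwrite('pics/f.png',cv2.resize(A,None,fx=3.5,fy=3.5,interpolation=2)[:,:,::-1])
E
```

```text
t 16.15 a -2.5 b -147.9 z 237.9 yaw 4.02 tilt [-0.0013 -0.0021] Fab [-0.5  0.8  0.2] T [-0.04 -0.09 -0.01] g 0.3
f 48 0.12848509810157094 0.13022351774473595 cover 0.1260130376410621
ft 45 0.12746730210710644 0.1316551798843515 cover 0.12522421972638298
```

View pics/f.png

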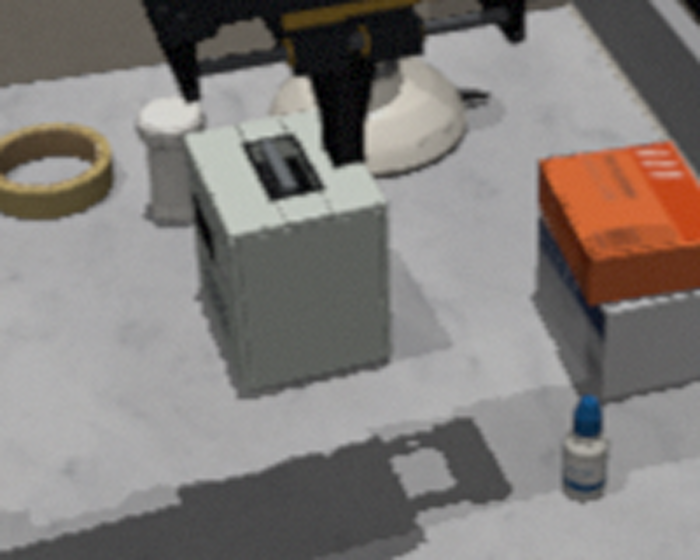

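The cassette is home with a lip of about 2.5 mm showing in the mouth at crop (285,170). The pot and bottle are undisturbed and the arm is clear, so I'm handing in.

```bash
python3 -c "
from bench import *
print(close_job())"
```

```text
the job is handed in; nothing more can be done
None
```

The larger cassette is fully down in the reader at its stop with a lip of about 2.5 mm showing; the highest push reading was about 9 N. The smaller cassette, bottle and pot were left alone, and the job is handed in at about 16 s (no verdict was returned).

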